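# Unclip the faulty module and put it under the microscope

### The arm

A 6-joint arm with a two-finger parallel gripper is mounted at the origin on the work surface. World frame = base frame: x ahead of the robot, y to its left, z up, the work surface at z = 0. Lengths are in m, angles in rad, forces in N, time in s.
With the tool pointing down it reaches from about 0.3 to 0.85 m from the base axis. Payload 5.4 kg.
Tool frame: the origin (TCP) lies midway between the tips of the shut fingers; the grasp point (between the pads) lies 19 mm behind it; z points along the fingers, y is the line along which they close (so a half turn about z gives the same grasp; the last joint's range is limited). The gripper opens to 85 mm and grips with 20 to 120 N. Pads are 22 mm wide; open, the fingers measure 114 mm over their backs; the gripper's body (76 mm by 85 mm) begins 54 mm behind the grasp point. The pads swing forward as they close: fully open they stand 13 mm farther back than shut.
Start: joints at [-1.554, 0.158, 1.597, -0, 1.386, -0.21], TCP at [0.129, -0.56, 0.231] pointing down, gripper open.
Joint ranges: [-2.91, 2.91], [-0.94, 2.29], [0.18, 2.7], [-1.29, 4.43], [0.17, 2.64], [-3, 3]. Speed limits (rad/s): [2.57, 2.57, 3.14, 3.14, 3.14, 3.14].

### API

Orientations are given as a rotation vector (axis times angle).
In Python, from rig import robot, cams gives the robot as it stands.
- The arm moves only by the tool apply_moves, never from a script. Its argument "steps" is a list of rows, each a list of 3 entries, a list of its own where there are three numbers: the shift along the tool's x, y, z in m, then the turn, a rotation vector about the tool's x, y, z in degrees, then the closure, from -1 (fully open) to 1 (shut). A call has 1 to 12 rows; each row is the pose to reach, as a shift and turn from the pose commanded when the call began, along the tool's axes at that moment; what a row does not reach only later rows make up. A row lasts 1/12 s, in which the tool goes at most 41.7 mm and 7.16 degrees, less where a joint would pass 70% of its speed; a pose out of reach is approached as far as the arm can. A call with a gripper value outside its range is refused whole. The fingers move at their own pace and stop on an object; "grip_force" is the grip in N (left out, the last holds). Time passes only in rows, so rows that repeat a pose let the fingers close. It gives the time, the measured TCP pose, the force, the opening and the grip force at its end, in the units of the state.
- robot.get_state(): the state, without advancing time (a new reading comes with each control period).
- cams.get_image(name): name is "scene" or "top" or "wrist"; returns a dict with "color" (420x560x3 uint8, blue, green, red), "z_map" (420x560 float32, m along the optical axis (not along the pixel's ray), 0 where there is no reading), "fx", "fy", "cx", "cy" (pixels), "D" ([k1, k2, p1, p2, k3] as OpenCV has them; the pictures are not rectified), "rvec" (rotation vector, rad) and "tvec" (3), from world to camera coordinates, as OpenCV has them. Camera axes: x right, y down, z forward; pixel columns grow to the right and rows downward; lengths in m; the calibration is good to about 2 mm. A picture is of the moment at which its call begins.
- robot.close_job(): hands the job in; it is judged then, once.
The state is a dict: "t": time; "joint_pos": joint angles; "dq": joint speeds; "effort": joint torques, N m; "ee_pos": TCP position; "tcp_rot": TCP orientation; "ft_force": force on the tool from outside, world axes, zero at the start; "moment": the same for the moment, N m; "width": opening from 0.0 (shut) to 1.0 (fully open); "gripper_force": force on a finger pad.
Only numpy, scipy, OpenCV 4.12 (cv2) and the standard library are available. Lean on these libraries where they do the work, as an engineer would, in place of code of your own. Each camera call takes 0.05 s, during which the arm holds its last target. There are 200 camera calls.

### The job

Pull the module with the red grip up off the rail, past its spring catch, and stand it upright on the white disc in the middle of the microscope's drawn-out tray. Then push the tray (it has a yellow handle) all the way in under the lens, and last of all throw the green-knobbed lamp lever fully over, towards the side where the tray slides. Do not let the module fall, leave the two blue modules clipped on the rail, and do not disturb the other things on the bench.

Things in the scene. Friction and masses are not known exactly. Their poses are not given: they have to be found in the camera images.
- mod_red: grey module with a red grip tab, clipped on the rail, 120 g. Origin: centre of its underside, z up. Housing 50 mm in x by 32 in y, top at z 50 mm; on it a grip tab 14 mm thick in x, 28 wide in y, z 50 to 84 mm. A slot below, 38 mm wide, 14 deep, straddles the rail; the +x foot's bead (to x = 29.5 mm) sits under a catch. Comes off straight up with about 13 N.
- mod_blue1: a good module, same shape, blue grip tab, to stay on the rail
- mod_blue2: the other good module, same shape, blue grip tab, to stay on the rail
- rail: metal rail fixed to the bench along its own y, 226 mm long, 35 wide, top 30 mm above the bench. Origin: centre of its underside. Module places at y = -65, 0 and +65 mm; a seated module has the rail's axes and its origin 16 mm above the bench. Orange spring catches in black blocks stand on its +x side, out to x = +60 mm, up to z = 40 mm
- scope: white stereo microscope fixed to the bench. Origin on the bench under the lens axis, z up. The tray slides along its y. The head (90 mm across) hangs over the origin, underside 154 mm above the bench; its column stands at y = +175 mm; base plate 180 x 440 mm, 12 mm thick, centred on the origin; 445 mm tall in all, eyepieces towards +x
- tray (a joint): how far the specimen tray is drawn out, m: 0 = fully in under the lens (against its stop), up to 0.15 = drawn out along the microscope's -y; it slides with about 2 N of friction
- tray_mid (a point): centre of the white disc (90 mm across) on the tray's floor, on the floor's surface, 30 mm above the bench. The tray is dark steel, 120 mm (x) by 110 mm (y), with a rim 8 mm high
- tray_handle (a point): top centre of the tray's yellow handle, an upright plate 40 mm wide in the microscope's x, 12 mm thick in y, standing 38 mm above the tray's tongue, its top 68 mm above the bench, 120 mm from tray_mid towards the microscope's -y. Push it towards +y, or pinch it across its thickness
- lamp (a joint): angle of the lamp lever, rad: about 0 = off, leaning to the microscope's -x; 1.0 = on, leaning to +x, towards the microscope's base. It turns about the microscope's y, pivot 22 mm above the bench, and stays where it is left
- lamp_tip (a point): centre of the green ball (26 mm across) at the lever's end, 80 mm from its pivot; the pivot is at x = -125, y = -140 mm in the microscope's frame
- screwdriver: screwdriver with a plastic handle, 170 mm long, lying on the bench; a bystander. Origin: centre of its underside
- dispenser: blue solvent bottle with a metal cap, 60 mm across, 120 mm tall; a bystander. Origin: centre of its underside
- notepad: yellow pad of notes, 76 x 76 x 12 mm; a bystander. Origin: centre of its underside
- phone: black phone, 145 x 71 x 9 mm, lying flat; a bystander. Origin: centre of its underside
- spool: metal solder spool, 60 mm across, 45 mm tall, standing on end; a bystander. Origin: centre of its underside
- pencup: dark metal pen cup, 76 mm across, 100 mm tall; a bystander. Origin: centre of its underside
- carton: brown cardboard carton, 60 x 110 x 45 mm; a bystander. Origin: centre of its underside

How it is judged:
By the outcome, as a careful person would: the job done as asked, in the order asked, and still so for the second after the job is handed in, with the robot touching nothing.
It also fails if it takes over 51 s, if anything falls off the work surface, if the arm or the gripper's body presses on something with over 40 N, if the wrist force passes 120 N, or if a joint passes its speed limit or range.

## Working session

There is one attempt and no reset: what is moved stays moved. The work goes in short steps, Python scripts to look and compute and a tool call to move; the robot and the scene stay as the last step left them, time stands still between calls to the robot, and variables do not carry over. Pictures are saved under pics/ and viewed, at most 12 in all, crops included, and the job is handed in when it is done.

Besides the shell and the picture viewer there is one more tool, called after "Call:" as name([rows], argument=value, ...), one row to a line, values as JSON. apply_moves: Moves the arm, as the interface text tells. Its arguments: {"type":"object","properties":{"steps":{"type":"array","items":{"type":"array"}},"grip_force":{"type":"number"}},"required":["steps"]}

```bash
mkdir -p pics; cat > h.py <<'E'
import numpy as np, cv2
from rig import robot, cams
def grab(n):
    im=cams.get_image(n); np.savez('pics/%s.npz'%n,**{k:v for k,v in im.items()}); return im
def world(im):
    z=im['z_map']; h,w=z.shape
    K=np.array([[im['fx'],0,im['cx']],[0,im['fy'],im['cy']],[0,0,1.]])
    u,v=np.meshgrid(np.arange(w),np.arange(h))
    p=cv2.undistortPoints(np.stack([u,v],-1).reshape(-1,1,2).astype(np.float64),K,np.array(im['D'],float)).reshape(h,w,2)
    P=np.dstack([p[...,0]*z,p[...,1]*z,z])
    R=cv2.Rodrigues(np.array(im['rvec'],float))[0]
    W=(P-np.array(im['tvec'],float).reshape(3))@R
    W[z==0]=np.nan
    return W
E
python3 - <<'E'
from h import *
a=grab('top');b=grab('scene')
cv2.imwrite('pics/top0.png',cv2.resize(a['color'],(800,600)));cv2.imwrite('pics/scene0.png',cv2.resize(b['color'],(800,600)))
for n,im in(('top',a),('scene',b)):
    W=world(im);hsv=cv2.cvtColor(im['color'],cv2.COLOR_BGR2HSV)
    for c,lo,hi in(('red',(0,150,80),(6,255,255)),('yellow',(22,130,100),(34,255,255)),('green',(45,110,60),(85,255,255)),('blue',(100,130,60),(125,255,255))):
        m=cv2.inRange(hsv,lo,hi);k,l,s,ce=cv2.connectedComponentsWithStats(m)
        for i in range(1,k):
            if s[i,4]>25:
                q=W[l==i];q=q[~np.isnan(q[:,0])]
                if len(q):print(n,c,s[i].tolist(),ce[i].round(),q.mean(0).round(4),q.min(0).round(3),q.max(0).round(3))
print(robot.get_state())
E
```

```text
top red [336, 134, 12, 29, 180] [342. 147.] [ 0.7383 -0.1867  0.0241] [ 0.698 -0.202  0.017] [ 0.775 -0.172  0.03 ]
top red [368, 249, 12, 6, 54] [373. 252.] [ 0.4646 -0.2463  0.0982] [ 0.459 -0.26   0.063] [ 0.471 -0.234  0.105]
top yellow [270, 192, 4, 14, 42] [272. 198.] [ 0.5965 -0.0012  0.0686] [ 0.58  -0.004  0.063] [0.613 0.003 0.072]
top yellow [263, 271, 27, 29, 321] [279. 290.] [ 0.3634 -0.02    0.0124] [ 0.341 -0.047  0.007] [0.413 0.021 0.017]
top yellow [0, 335, 18, 68, 1133] [  8. 367.] [0.2042 0.5989 0.1187] [0.126 0.58  0.108] [0.276 0.621 0.124]
top green [383, 72, 45, 63, 2653] [404. 103.] [ 0.8663 -0.3631  0.0098] [ 0.778 -0.673 -0.728] [ 1.276 -0.301  0.044]
top green [216, 257, 10, 9, 71] [220. 261.] [0.4428 0.1211 0.1042] [0.434 0.11  0.098] [0.453 0.132 0.11 ]
top blue [123, 119, 18, 34, 387] [132. 133.] [0.7709 0.3622 0.0309] [ 0.67   0.235 -0.005] [0.818 0.396 0.382]
top blue [157, 120, 308, 300, 45967] [366. 264.] [ 0.4345 -0.2527  0.0016] [ 0.027 -0.506 -0.008] [0.817 0.305 0.375]
top blue [80, 125, 27, 39, 730] [ 93. 144.] [0.7459 0.4698 0.0131] [ 0.652  0
[... 2057 characters left out ...]
5 0.113]
{'t': 0.1, 'joint_pos': array([-1.55412778e+00,  1.59009603e-01,  1.59812178e+00, -1.06978008e-05,
        1.38622871e+00, -2.10088579e-01]), 'dq': array([-9.17898722e-05, -1.18207966e-03, -1.99804265e-03,  8.84734173e-04,
       -6.23484631e-04,  4.99082985e-04]), 'effort': array([-3.20836389e-04, -3.96994722e+01, -3.32336175e+01, -2.42703572e-04,
        4.21335921e-03, -1.31009247e-05]), 'ee_pos': array([ 0.12924394, -0.55971456,  0.23039438]), 'tcp_rot': array([-3.11967290e+00, -3.55230565e-01, -2.51497356e-04]), 'ft_force': array([-0.09620712,  1.02951375, -0.57424408]), 'moment': array([ 0.01727006, -0.00950779, -0.01319011]), 'gripper_force': 0.0, 'width': 1.0033438481042525}
```

View pics/top0.png

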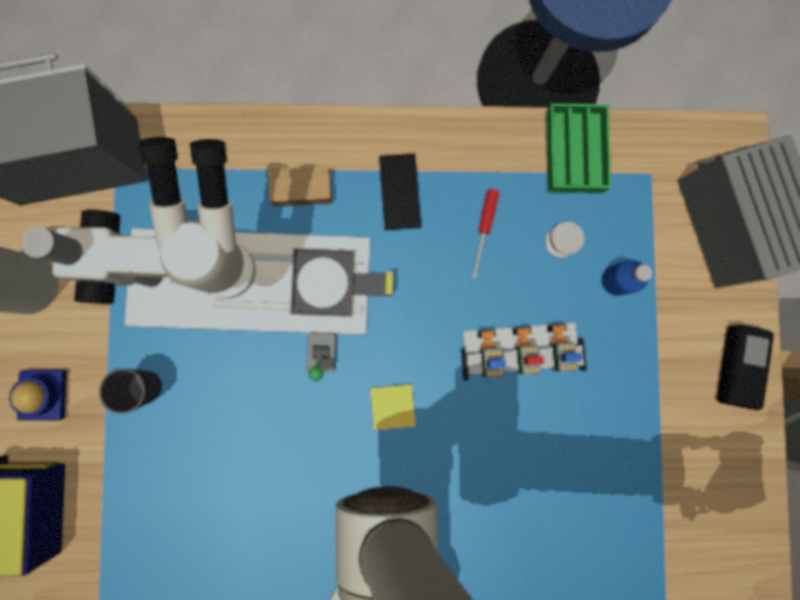

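View pics/scene0.png

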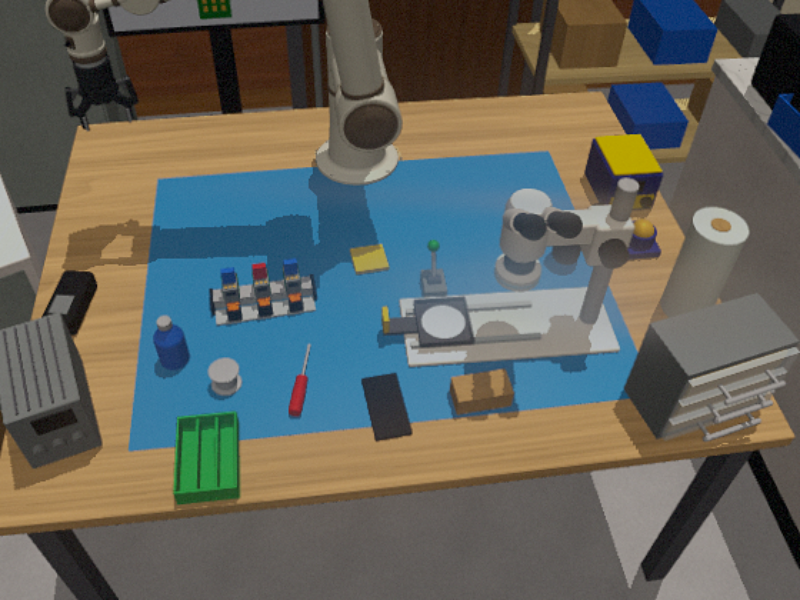

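The top view shows the rail with red tab at (533,360) between the blue ones, catches on its +x (upper) side. The drawn-out tray is at (322,283), its yellow handle at (390,283) and the green ball at (316,373). World +x is up and +y is left. The scene view agrees with this.

```bash
python3 - <<'E'
from h import *
for n in('top','scene'):
    im=dict(np.load('pics/%s.npz'%n));W=world(im);hsv=cv2.cvtColor(im['color'],cv2.COLOR_BGR2HSV)
    X,Y,Z=W[...,0],W[...,1],W[...,2]
    box=lambda x0,x1,y0,y1,z0,z1:(X>x0)&(X<x1)&(Y>y0)&(Y<y1)&(Z>z0)&(Z<z1)
    d=box(.5,.7,.04,.2,.02,.042)&(hsv[...,2]>130)&(hsv[...,1]<60)
    k,l,s,c=cv2.connectedComponentsWithStats(d.astype(np.uint8));i=1+s[1:,4].argmax();q=W[l==i]
    r=cv2.minAreaRect(q[:,:2].astype(np.float32)*1000);print(n,'disc',len(q),q.mean(0).round(4),r)
    q=W[box(.3,.8,-.03,.2,.055,.075)&(hsv[...,0]>20)&(hsv[...,0]<36)&(hsv[...,1]>100)];print('handle',len(q),np.median(q,0).round(4),cv2.minAreaRect(q[:,:2].astype(np.float32)*1000))
    q=W[box(.45,.8,0,.2,.034,.044)&(hsv[...,2]<110)];print('rim',len(q),cv2.minAreaRect(q[:,:2].astype(np.float32)*1000))
    q=W[box(.45,.8,0,.55,.006,.02)&(hsv[...,1]<60)&(hsv[...,2]>100)];print('base',len(q),cv2.minAreaRect(q[:,:2].astype(np.float32)*1000))
    q=W[box(.3,.6,.05,.2,.085,.115)];print('ball',len(q),q.mean(0),q.min(0),q.max(0))
    for nm,c in(('red',(hsv[...,0]<8)|(hsv[...,0]>172)),('blue',(hsv[...,0]>105)&(hsv[...,0]<125))):
        m=box(.42,.52,-.38,-.12,.09,.108)&c&(hsv[...,1]>90)
        k,l,s,c=cv2.connectedComponentsWithStats(m.astype(np.uint8))
        for i in range(1,k):
            if s[i,4]>8:
                q=W[l==i];r=cv2.minAreaRect(q[:,:2].astype(np.float32)*1000);print(nm,len(q),np.median(q,0).round(4),[np.round(a,1) for a in r])
    q=W[box(.4,.6,-.4,-.1,.06,.072)];print('housings',cv2.minAreaRect(q[:,:2].astype(np.float32)*1000))
c=dict(np.load('pics/top.npz'));f=c['color'][150:300,180:430];cv2.imwrite('pics/top1.png',cv2.resize(f,(800,480),interpolation=cv2.INTER_CUBIC))
from scipy.spatial.transform import Rotation as R
print(R.from_rotvec(robot.get_state()['tcp_rot']).as_matrix().round(3))
E
```

```text
top disc 1013 [0.6031 0.1184 0.0308] ((603.1435546875, 118.04631042480469), (91.51968383789062, 90.86636352539062), 0.33483651280403137)
handle 62 [ 0.5975 -0.0016  0.0686] ((597.7766723632812, -1.6463580131530762), (10.052337646484375, 35.978336334228516), 89.74605560302734)
rim 295 ((628.322021484375, 111.69819641113281), (291.7762145996094, 175.01736450195312), 25.276643753051758)
base 5525 ((622.8347778320312, 277.41510009765625), (502.751220703125, 247.12631225585938), 81.57705688476562)
ball 92 [0.44218955 0.1199766  0.10266744] [0.43103843 0.10853171 0.09090166] [0.45263206 0.13216023 0.1097578 ]
red 63 [ 0.464  -0.2455  0.0991] [array([ 462.8, -247.9]), array([12.1, 28.2]), np.float64(0.0)]
blue 68 [ 0.471  -0.3111  0.0994] [array([ 469.9, -312.8]), array([12.2, 29.2]), np.float64(0.1)]
blue 61 [ 0.4592 -0.1836  0.0996] [array([ 458.2, -184. ]), array([12.1, 25.2]), np.float64(0.8)]
housings ((463.0358581542969, -248.74920654296875), (50.59420394897461, 161.96620178222656), 4.54390811920166)
scene disc 576 [0.6033 0.1161 0.029 ] ((602.7337646484375, 116.12872314453125), (91.9
[... 304 characters left out ...]
e 4571 ((590.7216186523438, 254.42697143554688), (440.087158203125, 229.13031005859375), 87.46609497070312)
ball 56 [0.45071388 0.11857366 0.09899908] [0.4373175  0.10623293 0.08660998] [0.46020823 0.13057761 0.10989683]
red 34 [ 0.468  -0.2512  0.0981] [array([ 465.6, -251.2]), array([23.7, 19.3]), np.float64(89.6)]
blue 46 [ 0.4633 -0.1861  0.098 ] [array([ 463.6, -187.4]), array([21.2, 27.1]), np.float64(3.9)]
blue 46 [ 0.4746 -0.3175  0.0969] [array([ 471.4, -317.3]), array([19.1, 26.2]), np.float64(4.9)]
housings ((469.2550354003906, -252.02645874023438), (53.91440963745117, 163.78099060058594), 3.4294865131378174)
[[ 0.974  0.225 -0.   ]
 [ 0.225 -0.974  0.002]
 [ 0.    -0.002 -1.   ]]
```

View pics/top1.png

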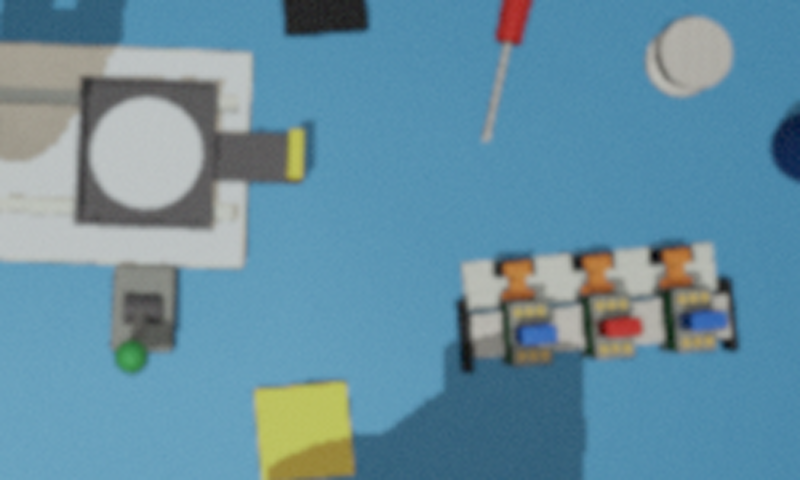

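The zoom confirms the layout. The rail is yawed about +4.7° and the scope about -1.9°. The red tab is at about (0.4655, -0.249), matching the 65 mm spacing, and the disc is at about (0.603, 0.117). Heights match the given sizes.

```bash
cat >> h.py <<'E'
from scipy.spatial.transform import Rotation as R
def go(x,y,z,phi):
    s=robot.get_state();T=R.from_rotvec(s['tcp_rot']);p=np.radians(phi)
    D=R.from_matrix(np.array([[np.cos(p),np.sin(p),0],[np.sin(p),-np.cos(p),0],[0,0,-1]]))
    print('t',s['t'],'at',np.round(s['ee_pos'],4),'F',np.round(s['ft_force'],1),'w',round(s['width'],3),'q',np.round(s['joint_pos'],2))
    print('shift',T.inv().apply(np.array([x,y,z])-s['ee_pos']).round(4),'turn',(T.inv()*D).as_rotvec(degrees=True).round(1))
E
python3 -c "
from h import *
go(.4655,-.249,.17,94.7)"
```

```text
t 0.1 at [ 0.1292 -0.5597  0.2304] F [-0.1  1.  -0.6] w 1.003 q [-1.55  0.16  1.6  -0.    1.39 -0.21]
shift [ 0.3975 -0.2271  0.0609] turn [ -0.1  -0.1 -81.7]
```

Call:
apply_moves([
  [[0.3975,-0.2271,0.05],[0,0,-81.7],-1],
  [[0.3975,-0.2271,0.05],[0,0,-81.7],-1],
  [[0.3975,-0.2271,0.05],[0,0,-81.7],-1],
  [[0.3975,-0.2271,0.05],[0,0,-81.7],-1],
  [[0.3975,-0.2271,0.05],[0,0,-81.7],-1],
  [[0.3975,-0.2271,0.05],[0,0,-81.7],-1],
  [[0.3975,-0.2271,0.05],[0,0,-81.7],-1],
  [[0.3975,-0.2271,0.05],[0,0,-81.7],-1],
  [[0.3975,-0.2271,0.05],[0,0,-81.7],-1],
  [[0.3975,-0.2271,0.05],[0,0,-81.7],-1],
  [[0.3975,-0.2271,0.05],[0,0,-81.7],-1],
  [[0.3975,-0.2271,0.05],[0,0,-81.7],-1],
])

```text
t: 1.1
ee_pos: [0.4686, -0.244, 0.1799]
tcp_rot: [-2.113, -2.321, -0.004]
ft_force: [-0.5, -0.3, -0.4]
width: 0.999
gripper_force: 0.0
```

Call:
apply_moves([
  [[0,0,0],[0,0,0],-1],
  [[0,0,0],[0,0,0],-1],
  [[0,0,0],[0,0,0],-1],
])

```text
t: 1.35
ee_pos: [0.4649, -0.2504, 0.1812]
tcp_rot: [-2.132, -2.308, 0.001]
ft_force: [-0.4, 1.0, -0.0]
width: 0.998
gripper_force: 0.0
```

```bash
python3 - <<'E'
from h import *
go(.4655,-.249,.07,94.7)
im=grab('wrist');W=world(im);hsv=cv2.cvtColor(im['color'],cv2.COLOR_BGR2HSV)
cv2.imwrite('pics/w1.png',im['color'])
Z=W[...,2]
for nm,m in(('red',(hsv[...,0]<8)|(hsv[...,0]>172)),('blue',(hsv[...,0]>105)&(hsv[...,0]<125))):
    m=m&(hsv[...,1]>90)&(Z>.095)&(Z<.108)
    k,l,s,c=cv2.connectedComponentsWithStats(m.astype(np.uint8))
    for i in range(1,k):
        if s[i,4]>60:
            q=W[l==i];r=cv2.minAreaRect(q[:,:2].astype(np.float32)*1000);print(nm,len(q),c[i].round(),np.median(q,0).round(4),[np.round(a,1) for a in r])
E
```

```text
t 1.35 at [ 0.4649 -0.2504  0.1812] F [-0.4  1.  -0. ] w 0.998 q [-0.72  0.08  1.78 -0.    1.28 -0.8 ]
shift [0.0013 0.0008 0.1112] turn [-0.   0.  -0.2]
red 597 [272. 217.] [ 0.4638 -0.2498  0.0987] [array([ 464.1, -250.6]), array([13.6, 27.8]), np.float64(4.1)]
blue 730 [272. 133.] [ 0.4586 -0.1856  0.0987] [array([ 458.6, -186. ]), array([13.4, 27.1]), np.float64(4.4)]
blue 462 [272. 289.] [ 0.469  -0.3136  0.0987] [array([ 469.1, -314.9]), array([13. , 28.1]), np.float64(4.1)]
```

View pics/w1.png

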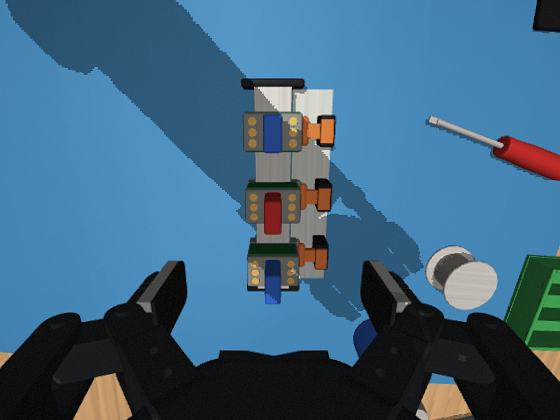

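The wrist view shows the red tab at (272,217), between the open fingers and 1 mm off the TCP axis, with the orientation aligned. I'll descend now.

Call:
apply_moves([
  [[0,-0.001,0.035],[0,0,0],-1],
  [[0,-0.001,0.07],[0,0,0],-1],
  [[0,-0.001,0.09],[0,0,0],-1],
  [[0,-0.001,0.105],[0,0,0],-0.5],
  [[0,-0.001,0.11],[0,0,0],0],
  [[0,-0.001,0.11],[0,0,0],0.3],
  [[0,-0.001,0.11],[0,0,0],0.5],
  [[0,-0.001,0.11],[0,0,0],1],
  [[0,-0.001,0.11],[0,0,0],1],
  [[0,-0.001,0.11],[0,0,0],1],
  [[0,-0.001,0.11],[0,0,0],1],
  [[0,-0.001,0.11],[0,0,0],1],
], grip_force=60)

```text
t: 2.4
ee_pos: [0.4653, -0.2506, 0.0728]
tcp_rot: [2.127, 2.309, -0.001]
ft_force: [-1.1, 0.3, 7.6]
width: 0.153
gripper_force: 61.5
```

Call:
apply_moves([
  [[0,0,0],[0,0,0],1],
  [[0,0,0],[0,0,0],1],
  [[0,0,0],[0,0,0],1],
  [[0,0,0],[0,0,0],1],
])

```text
t: 2.73
ee_pos: [0.4653, -0.2506, 0.0728]
tcp_rot: [2.127, 2.309, -0.001]
ft_force: [-1.6, -0.8, 6.3]
width: 0.152
gripper_force: 61.6
```

Call:
apply_moves([
  [[0,0,-0.002],[0,0,0],1],
  [[0,0,-0.004],[0,0,0],1],
  [[0,0,-0.006],[0,0,0],1],
  [[0,0,-0.009],[0,0,0],1],
  [[0,0,-0.012],[0,0,0],1],
  [[0,0,-0.016],[0,0,0],1],
  [[0,0,-0.022],[0,0,0],1],
  [[0,0,-0.03],[0,0,0],1],
  [[0,0,-0.045],[0,0,0],1],
  [[0,0,-0.065],[0,0,0],1],
  [[0,0,-0.085],[0,0,0],1],
  [[0,0,-0.1],[0,0,0],1],
], grip_force=80)

```text
t: 3.73
ee_pos: [0.4659, -0.2506, 0.175]
tcp_rot: [2.125, 2.307, 0.001]
ft_force: [1.1, 0.4, -0.3]
width: 0.148
gripper_force: 79.7
```

Call:
apply_moves([
  [[0,0,-0.015],[0,0,0],1],
  [[0,0,-0.015],[0,0,0],1],
  [[0,0,-0.015],[0,0,0],1],
])

```text
t: 3.98
ee_pos: [0.4656, -0.2505, 0.1883]
tcp_rot: [2.125, 2.307, 0.0]
ft_force: [-1.3, 1.3, -2.5]
width: 0.15
gripper_force: 79.7
```

```bash
python3 - <<'E'
from h import *
go(.603,.117,.20,88.1)
im=grab('scene');cv2.imwrite('pics/s2.png',cv2.resize(im['color'][60:340,80:460],(800,590)))
im=grab('wrist');W=world(im);hsv=cv2.cvtColor(im['color'],cv2.COLOR_BGR2HSV)
im=grab('top');W=world(im);X,Y,Z=W[...,0],W[...,1],W[...,2]
E
```

```text
t 3.9833 at [ 0.4656 -0.2505  0.1883] F [-1.3  1.3 -2.5] w 0.15 q [-0.72  0.07  1.78  0.    1.29 -0.8 ]
shift [ 0.3549  0.1671 -0.0123] turn [0.2 0.2 6.6]
```

View pics/s2.png

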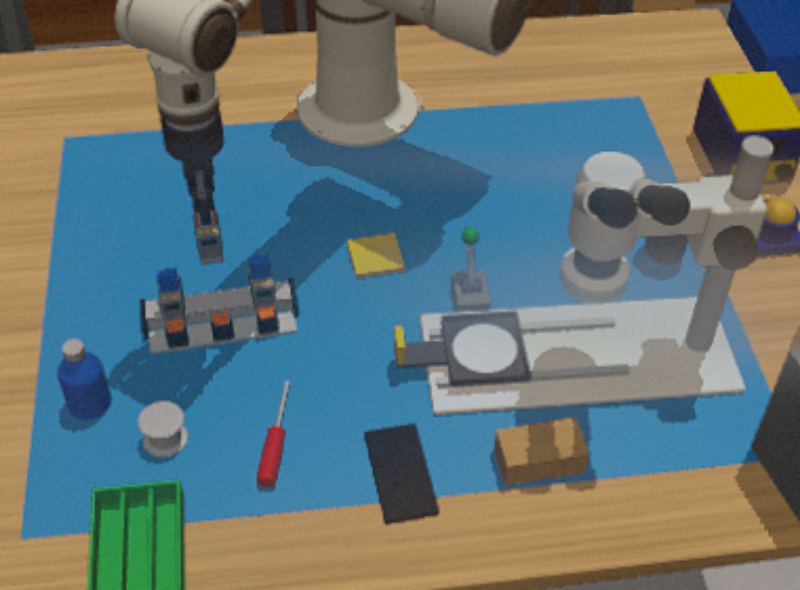

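Call:
apply_moves([
  [[0.012,0.006,-0.012],[0,0,0.5],1],
  [[0.035,0.0165,-0.012],[0,0,1],1],
  [[0.065,0.031,-0.012],[0,0,2],1],
  [[0.1,0.047,-0.012],[0,0,3],1],
  [[0.135,0.0635,-0.012],[0,0,4],1],
  [[0.17,0.08,-0.012],[0,0,5],1],
  [[0.205,0.0965,-0.012],[0,0,6],1],
  [[0.24,0.113,-0.012],[0,0,6.6],1],
  [[0.275,0.1295,-0.012],[0,0,6.6],1],
  [[0.305,0.1435,-0.012],[0,0,6.6],1],
  [[0.33,0.155,-0.012],[0,0,6.6],1],
  [[0.345,0.162,-0.012],[0,0,6.6],1],
])

```text
t: 5.13
ee_pos: [0.5975, 0.1106, 0.1968]
tcp_rot: [-2.254, -2.185, 0.001]
ft_force: [0.4, -0.1, -1.1]
width: 0.149
gripper_force: 79.7
```

Call:
apply_moves([
  [[0.007,0.004,0],[0,0,0],1],
  [[0.0096,0.005,0],[0,0,0],1],
  [[0.0096,0.005,0],[0,0,0],1],
  [[0.0096,0.005,0],[0,0,0],1],
])

```text
t: 5.47
ee_pos: [0.6027, 0.1158, 0.1978]
tcp_rot: [-2.259, -2.183, 0.002]
ft_force: [0.2, -0.7, -1.7]
width: 0.149
gripper_force: 79.7
```

```bash
python3 - <<'E'
from h import *
go(.603,.117,.09,88.1)
im=grab('scene');a=im['color'][100:310,180:460]
b=grab('wrist')['color']
cv2.imwrite('pics/s3.png',np.hstack([cv2.resize(a,(400,300)),cv2.resize(b,(400,300))]))
E
```

```text
t 5.4667 at [0.6027 0.1158 0.1978] F [ 0.2 -0.7 -1.7] w 0.149 q [-0.01  0.28  1.52 -0.    1.34  0.03]
shift [0.0013 0.0003 0.1078] turn [-0.1  0.  -0.1]
```

View pics/s3.png

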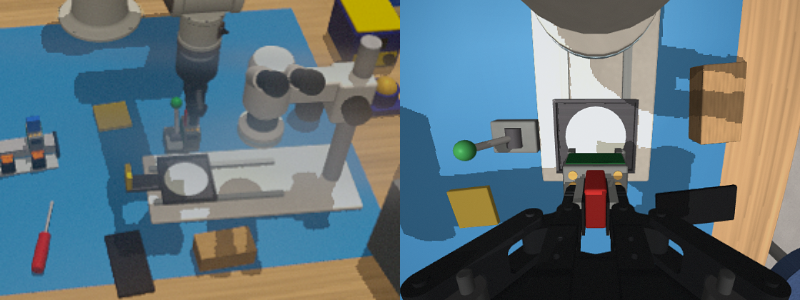

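The module hangs upright over the tray. In the wrist view the disc centre at column 596 lines up with the red tab. I'll lower it.

Call:
apply_moves([
  [[0.001,0,0.01],[0,0,0],1],
  [[0.001,0,0.03],[0,0,0],1],
  [[0.001,0,0.05],[0,0,0],1],
  [[0.001,0,0.07],[0,0,0],1],
  [[0.001,0,0.085],[0,0,0],1],
  [[0.001,0,0.096],[0,0,0],1],
  [[0.001,0,0.102],[0,0,0],1],
  [[0.001,0,0.105],[0,0,0],1],
  [[0.001,0,0.106],[0,0,0],1],
  [[0.001,0,0.106],[0,0,0],1],
])

```text
t: 6.4
ee_pos: [0.6037, 0.1178, 0.093]
tcp_rot: [2.257, 2.183, 0.002]
ft_force: [0.3, 0.4, -1.6]
width: 0.145
gripper_force: 79.7
```

Call:
apply_moves([
  [[0,0,0.001],[0,0,0],1],
  [[0,0,0.002],[0,0,0],1],
  [[0,0,0.002],[0,0,0],1],
])

```text
t: 6.65
ee_pos: [0.6034, 0.1179, 0.0907]
tcp_rot: [2.258, 2.184, 0.001]
ft_force: [-0.7, 0.3, -1.6]
width: 0.151
gripper_force: 79.7
```

Call:
apply_moves([
  [[0,0,0.001],[0,0,0],1],
  [[0,0,0.002],[0,0,0],1],
  [[0,0,0.002],[0,0,0],1],
  [[0,0,0.002],[0,0,0],1],
])

```text
t: 6.98
ee_pos: [0.603, 0.1179, 0.0882]
tcp_rot: [-2.258, -2.184, 0.0]
ft_force: [-0.3, 0.7, -2.0]
width: 0.15
gripper_force: 79.7
```

Call:
apply_moves([
  [[0,0,0.001],[0,0,0],1],
  [[0,0,0.0015],[0,0,0],1],
  [[0,0,0.0015],[0,0,0],1],
  [[0,0,0.0015],[0,0,0],1],
])

```text
t: 7.32
ee_pos: [0.6031, 0.1179, 0.0869]
tcp_rot: [2.258, 2.184, 0.0]
ft_force: [-0.6, -0.1, -0.1]
width: 0.15
gripper_force: 79.8
```

Call:
apply_moves([
  [[0,0,0.001],[0,0,0],1],
  [[0,0,0.001],[0,0,0],1],
  [[0,0,0.001],[0,0,0],1],
])

```text
t: 7.57
ee_pos: [0.6034, 0.1179, 0.0869]
tcp_rot: [2.258, 2.184, 0.0]
ft_force: [-3.3, -0.6, 5.1]
width: 0.146
gripper_force: 80.7
```

Call:
apply_moves([
  [[0,0,0],[0,0,0],0.6],
  [[0,0,0],[0,0,0],0.5],
  [[0,0,0],[0,0,0],0.4],
  [[0,0,0],[0,0,0],0.2],
  [[0,0,0],[0,0,0],0.1],
  [[0,0,0],[0,0,0],0],
  [[0,0,-0.005],[0,0,0],0],
  [[0,0,-0.02],[0,0,0],0],
  [[0,0,-0.045],[0,0,0],0],
  [[0,0,-0.075],[0,0,0],0],
  [[0,0,-0.1],[0,0,0],0],
  [[0,0,-0.11],[0,0,0],0],
], grip_force=20)

```text
t: 8.57
ee_pos: [0.6053, 0.1179, 0.2009]
tcp_rot: [2.254, 2.181, 0.008]
ft_force: [1.2, -0.6, 0.7]
width: 0.496
gripper_force: 0.0
```

```bash
python3 - <<'E'
from h import *
# stand-off -y of handle: handle approx tray_mid -120 along scope y
sy=np.array([.033,.9995]);m=np.array([.603,.1175]);h=m-.12*sy;print('handle',h,'standoff',h-.05*sy)
p=h-.05*sy
go(p[0],p[1],.19,88.1)
im=grab('wrist');W=world(im);hsv=cv2.cvtColor(im['color'],cv2.COLOR_BGR2HSV)
q=W[((hsv[...,0]<8)|(hsv[...,0]>172))&(hsv[...,1]>90)&(W[...,2]>.105)&(W[...,2]<.12)&(W[...,1]>0)]
print('tab',len(q),np.median(q,0),cv2.minAreaRect(q[:,:2].astype(np.float32)*1000))
for n in ('wrist',):
    X,Y,Z=W[...,0],W[...,1],W[...,2]
    d=(X>.5)&(X<.7)&(Y>.04)&(Y<.2)&(Z>.02)&(Z<.042)&(hsv[...,2]>130)&(hsv[...,1]<60)
    k,l,s,c=cv2.connectedComponentsWithStats(d.astype(np.uint8));i=1+s[1:,4].argmax();q=W[l==i]
    print('disc',cv2.minEnclosingCircle(q[:,:2].astype(np.float32)*1000))
b=grab('scene')['color'][100:310,180:460]
cv2.imwrite('pics/s4.png',np.hstack([cv2.resize(b,(400,300)),cv2.resize(im['color'],(400,300))]))
E
```

```text
handle [ 0.59904 -0.00244] standoff [ 0.59739  -0.052415]
t 8.5667 at [0.6053 0.1179 0.2009] F [ 1.2 -0.6  0.7] w 0.496 q [-0.    0.28  1.51 -0.    1.34  0.03]
shift [-0.1705 -0.0024  0.0108] turn [ 0.4 -0.   0. ]
tab 586 [0.60313312 0.11941575 0.11271469] ((603.0774536132812, 118.27759552001953), (27.818939208984375, 13.11987018585205), 87.77203369140625)
disc ((602.54541015625, 116.8172836303711), 45.4086799621582)
```

View pics/s4.png

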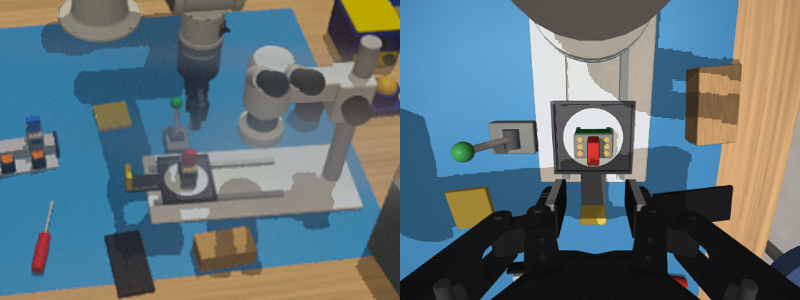

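The module stands upright and within 2 mm of the disc centre. Next I'll go behind the handle with the fingers shut.

Call:
apply_moves([
  [[-0.01,0,0],[0,0,0],0.3],
  [[-0.035,-0.0005,0],[0,0,0],1],
  [[-0.065,-0.001,0],[0,0,0],1],
  [[-0.095,-0.0015,0],[0,0,0],1],
  [[-0.125,-0.002,0],[0,0,0],1],
  [[-0.15,-0.0024,0],[0,0,0],1],
  [[-0.17,-0.0024,0.01],[0,0,0],1],
  [[-0.17,-0.0024,0.04],[0,0,0],1],
  [[-0.17,-0.0024,0.075],[0,0,0],1],
  [[-0.17,-0.0024,0.11],[0,0,0],1],
  [[-0.17,-0.0024,0.14],[0,0,0],1],
  [[-0.17,-0.0024,0.155],[0,0,0],1],
])

```text
t: 9.67
ee_pos: [0.5895, -0.0513, 0.0334]
tcp_rot: [-2.251, -2.177, 0.009]
ft_force: [-0.9, 1.2, 0.5]
width: -0.003
gripper_force: 0.0
```

Call:
apply_moves([
  [[0,0,0],[0,0,0],1],
  [[0,0,0],[0,0,0],1],
])

```text
t: 9.83
ee_pos: [0.5927, -0.0519, 0.0382]
tcp_rot: [-2.255, -2.181, 0.004]
ft_force: [-0.6, -0.6, 0.1]
width: -0.001
gripper_force: 0.0
```

```bash
python3 - <<'E'
from h import *
go(.599-.02*.033,-.0024-.02,.045,88.1)
im=grab('top');W=world(im);hsv=cv2.cvtColor(im['color'],cv2.COLOR_BGR2HSV);X,Y,Z=W[...,0],W[...,1],W[...,2]
q=W[(X>.5)&(X<.7)&(Y>-.05)&(Y<.15)&(Z>.05)&(Z<.08)&(hsv[...,0]>20)&(hsv[...,0]<36)&(hsv[...,1]>100)];print(len(q),np.median(q,0) if len(q) else 0)
E
```

```text
t 9.8333 at [ 0.5927 -0.0519  0.0382] F [-0.6 -0.6  0.1] w -0.001 q [-0.29  0.43  1.67 -0.    1.04 -0.26]
shift [ 0.0296  0.0046 -0.0067] turn [-0.3 -0.1 -0. ]
2 [0.59926147 0.0576675  0.07414163]
```

Call:
apply_moves([
  [[0.004,0.002,-0.004],[0,0,0],1],
  [[0.012,0.004,-0.005],[0,0,0],1],
  [[0.018,0.004,-0.005],[0,0,0],1],
  [[0.022,0.004,-0.005],[0,0,0],1],
  [[0.026,0.004,-0.005],[0,0,0],1],
  [[0.029,0.004,-0.005],[0,0,0],1],
  [[0.032,0.004,-0.005],[0,0,0],1],
  [[0.035,0.004,-0.005],[0,0,0],1],
  [[0.038,0.004,-0.005],[0,0,0],1],
  [[0.041,0.004,-0.005],[0,0,0],1],
])

```text
t: 10.72
ee_pos: [0.6003, -0.0113, 0.0458]
tcp_rot: [2.258, 2.184, -0.001]
ft_force: [-0.8, -1.8, 1.3]
width: 0.001
gripper_force: 1.1
```

Call:
apply_moves([
  [[0.003,0,0],[0,0,0],1],
  [[0.007,0,0],[0,0,0],1],
  [[0.011,0,0],[0,0,0],1],
  [[0.016,0,0],[0,0,0],1],
  [[0.021,0,0],[0,0,0],1],
  [[0.026,0,0],[0,0,0],1],
  [[0.031,0,0],[0,0,0],1],
  [[0.036,0,0],[0,0,0],1],
  [[0.041,0,0],[0,0,0],1],
  [[0.045,0,0],[0,0,0],1],
  [[0.048,0,0],[0,0,0],1],
  [[0.051,0,0],[0,0,0],1],
])

```text
t: 11.72
ee_pos: [0.6021, 0.0402, 0.0458]
tcp_rot: [-2.258, -2.184, -0.0]
ft_force: [-1.4, -2.2, 1.7]
width: 0.003
gripper_force: 1.1
```

Call:
apply_moves([
  [[0.003,0,0],[0,0,0],1],
  [[0.007,0,0],[0,0,0],1],
  [[0.011,0,0],[0,0,0],1],
  [[0.016,0,0],[0,0,0],1],
  [[0.021,0,0],[0,0,0],1],
  [[0.026,0,0],[0,0,0],1],
  [[0.031,0,0],[0,0,0],1],
  [[0.036,0,0],[0,0,0],1],
  [[0.041,0,0],[0,0,0],1],
  [[0.045,0,0],[0,0,0],1],
  [[0.048,0,0],[0,0,0],1],
  [[0.051,0,0],[0,0,0],1],
])

```text
t: 12.72
ee_pos: [0.6039, 0.0912, 0.0458]
tcp_rot: [2.258, 2.184, 0.0]
ft_force: [-0.6, -3.0, 0.9]
width: -0.002
gripper_force: 1.1
```

```bash
python3 - <<'E'
from h import *
go(.6,.13,.045,88.1)
b=grab('scene')['color'][100:310,180:460];c=grab('wrist')['color']
cv2.imwrite('pics/s5.png',np.hstack([cv2.resize(b,(400,300)),cv2.resize(c,(400,300))]))
E
```

```text
t 12.7167 at [0.6039 0.0912 0.0458] F [-0.6 -3.   0.9] w -0.002 q [-0.05  0.45  1.63 -0.    1.06 -0.01]
shift [ 0.0387 -0.0051  0.0008] turn [0. 0. 0.]
```

View pics/s5.png

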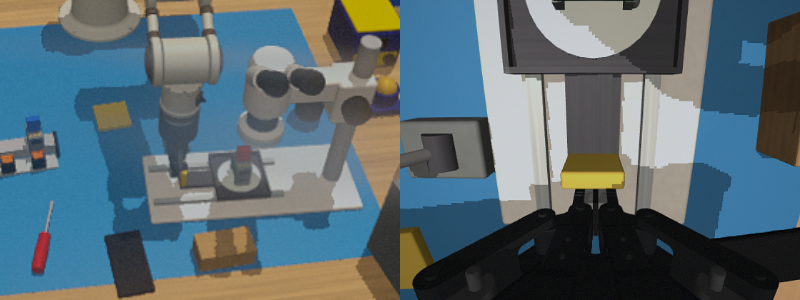

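The module is still upright and the push is tracking straight. About 40 mm remains.

Call:
apply_moves([
  [[0.003,0,0],[0,0,0],1],
  [[0.006,0,0],[0,0,0],1],
  [[0.009,0,0],[0,0,0],1],
  [[0.012,0,0],[0,0,0],1],
  [[0.015,0,0],[0,0,0],1],
  [[0.018,0,0],[0,0,0],1],
  [[0.021,0,0],[0,0,0],1],
  [[0.023,0,0],[0,0,0],1],
  [[0.025,0,0],[0,0,0],1],
  [[0.027,0,0],[0,0,0],1],
])

```text
t: 13.65
ee_pos: [0.6047, 0.1179, 0.0457]
tcp_rot: [2.258, 2.184, -0.0]
ft_force: [-0.1, -11.8, 1.4]
width: 0.003
gripper_force: 6.3
```

Call:
apply_moves([
  [[0.001,0,0],[0,0,0],1],
  [[0.003,0,0],[0,0,0],1],
  [[0.0045,0,0],[0,0,0],1],
  [[0.006,0,0],[0,0,0],1],
])

```text
t: 13.98
ee_pos: [0.6047, 0.1179, 0.0459]
tcp_rot: [2.252, 2.181, -0.014]
ft_force: [-2.2, -28.6, 2.9]
width: -0.0
gripper_force: 14.2
```

Call:
apply_moves([
  [[0.001,0,0],[0,0,0],1],
  [[0.002,0,0],[0,0,0],1],
  [[0.003,0,0],[0,0,0],1],
  [[0.004,0,0],[0,0,0],1],
])

```text
t: 14.32
ee_pos: [0.6047, 0.118, 0.0459]
tcp_rot: [2.25, 2.179, -0.022]
ft_force: [-4.9, -40.0, 4.5]
width: -0.003
gripper_force: 20.2
```

Call:
apply_moves([
  [[-0.004,0,0],[0,0,0],1],
  [[-0.008,0,0],[0,0,0],1],
  [[-0.012,0,0],[0,0,0],1],
  [[-0.02,0,0],[0,0,0],1],
  [[-0.03,0,0],[0,0,0],1],
  [[-0.045,0,0],[0,0,0],1],
  [[-0.06,0,0],[0,0,0],1],
  [[-0.06,0,0],[0,0,0],1],
])

```text
t: 14.98
ee_pos: [0.6032, 0.0656, 0.046]
tcp_rot: [2.259, 2.182, -0.0]
ft_force: [-0.4, 0.2, -0.5]
width: -0.003
gripper_force: 0.0
```

```bash
python3 - <<'E'
from h import *
go(.42,.06,.2,88.1)
im=grab('scene');c=grab('wrist')
for n,i in(('s',im),('w',c)):
    W=world(i);hsv=cv2.cvtColor(i['color'],cv2.COLOR_BGR2HSV);X,Y,Z=W[...,0],W[...,1],W[...,2]
    q=W[(X>.5)&(X<.7)&(Y>.05)&(Y<.25)&(Z>.055)&(Z<.075)&(hsv[...,0]>20)&(hsv[...,0]<36)&(hsv[...,1]>100)];print(n,'handle',len(q),np.median(q,0) if len(q) else 0)
    q=W[(X>.5)&(X<.7)&(Y>.15)&(Y<.35)&(Z>.105)&(Z<.12)&((hsv[...,0]<8)|(hsv[...,0]>172))&(hsv[...,1]>90)];print(n,'tab',len(q),np.median(q,0) if len(q) else 0)
    q=W[(X>.3)&(X<.55)&(Y>.08)&(Y<.16)&(Z>.07)&(Z<.115)&(hsv[...,0]>40)&(hsv[...,0]<88)&(hsv[...,1]>90)];print(n,'ball',len(q),q.min(0) if len(q) else 0,q.max(0) if len(q) else 0)
    # head: lens barrel points
    q=W[(X>.5)&(X<.7)&(Y>.17)&(Y<.36)&(Z>.156)&(Z<.2)]
    if len(q)>20: print(n,'head',len(q),q.min(0),q.max(0),cv2.minEnclosingCircle(q[:,:2].astype(np.float32)*1000))
b=im['color'][100:310,180:460]
cv2.imwrite('pics/s6.png',np.hstack([cv2.resize(b,(400,300)),cv2.resize(c['color'],(400,300))]))
E
```

```text
t 14.9833 at [0.6032 0.0656 0.046 ] F [-0.4  0.2 -0.5] w -0.003 q [-0.09  0.44  1.64 -0.    1.06 -0.06]
shift [-0.0121 -0.1829 -0.1541] turn [ 0.   0.  -0.1]
s handle 36 [0.61002013 0.13366078 0.06641405]
s tab 0 0
s ball 0 0 0
s head 514 [0.57299474 0.20810934 0.15608869] [0.65846637 0.29628009 0.19998021] ((613.22900390625, 251.43817138671875), 46.025489807128906)
w handle 2956 [0.60336756 0.1351954  0.06679899]
w tab 0 0
w ball 0 0 0
```

View pics/s6.png

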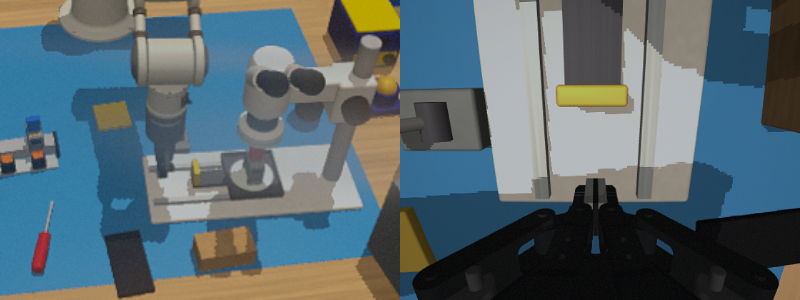

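Handle at y≈0.135 puts tray_mid at 0.255. The head centre is at 0.2515, so the tray is fully in against its stop. Next is the lamp lever, going over the top to its -x side.

Call:
apply_moves([
  [[0,0,-0.03],[0,0,0],1],
  [[0,0,-0.07],[0,0,0],1],
  [[0,-0.01,-0.11],[0,0,0],1],
  [[0.01,-0.04,-0.14],[0,0,0],1],
  [[0.018,-0.075,-0.154],[0,0,0],1],
  [[0.025,-0.11,-0.154],[0,0,0],1],
  [[0.032,-0.145,-0.154],[0,0,0],1],
  [[0.038,-0.18,-0.154],[0,0,0],1],
  [[0.044,-0.205,-0.154],[0,0,0],1],
  [[0.044,-0.225,-0.154],[0,0,0],1],
  [[0.044,-0.225,-0.154],[0,0,0],1],
  [[0.044,-0.225,-0.154],[0,0,0],1],
])

```text
t: 16.08
ee_pos: [0.3793, 0.12, 0.2001]
tcp_rot: [2.256, 2.185, 0.002]
ft_force: [0.8, 1.0, -0.3]
width: -0.001
gripper_force: 0.0
```

```bash
python3 - <<'E'
from h import *
go(.385,.12,.088,88.1)
im=grab('wrist')
for n,i in(('w',im),('t',grab('top'))):
    W=world(i);hsv=cv2.cvtColor(i['color'],cv2.COLOR_BGR2HSV);X,Y,Z=W[...,0],W[...,1],W[...,2]
    q=W[(X>.3)&(X<.55)&(Y>.08)&(Y<.16)&(Z>.07)&(Z<.115)&(hsv[...,0]>40)&(hsv[...,0]<88)&(hsv[...,1]>90)];print(n,'ball',len(q),(q.min(0),q.max(0)) if len(q) else 0)
cv2.imwrite('pics/w7.png',im['color'])
E
```

```text
t 16.0833 at [0.3793 0.12   0.2001] F [ 0.8  1.  -0.3] w -0.001 q [ 0.   -0.31  2.1   0.    1.35  0.03]
shift [1.000e-04 5.500e-03 1.121e-01] turn [ 0.1 -0.   0.1]
w ball 701 (array([0.42957608, 0.10847579, 0.08999926]), array([0.45365642, 0.13347923, 0.10682147]))
t ball 75 (array([0.43117703, 0.11049465, 0.09532462]), array([0.45250687, 0.13244419, 0.10845611]))
```

View pics/w7.png

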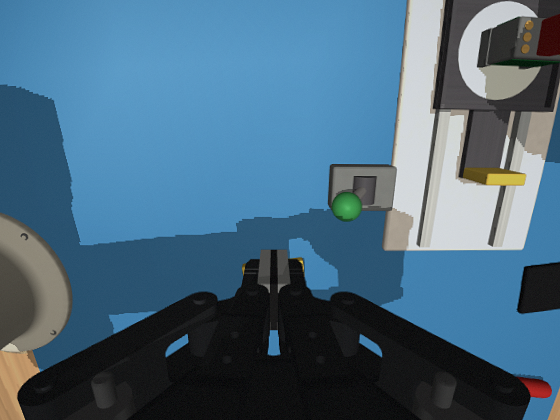

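The wrist view shows the ball at (346,206), measured at (0.442, 0.121, 0.094), lined up in y with the fingers. The module is upright on the disc in the tray. I'll go down and push.

Call:
apply_moves([
  [[0,0,0.03],[0,0,0],1],
  [[0,0,0.065],[0,0,0],1],
  [[0,0,0.095],[0,0,0],1],
  [[0,0,0.11],[0,0,0],1],
  [[0,0.003,0.112],[0,0,0],1],
  [[0,0.01,0.112],[0,0,0],1],
  [[0,0.016,0.112],[0,0,0],1],
  [[0,0.022,0.112],[0,0,0],1],
  [[0,0.027,0.112],[0,0,0],1],
  [[0,0.032,0.112],[0,0,0],1],
  [[0,0.037,0.112],[0,0,0],1],
  [[0,0.042,0.112],[0,0,0],1],
])

```text
t: 17.18
ee_pos: [0.421, 0.118, 0.0889]
tcp_rot: [-2.256, -2.183, 0.004]
ft_force: [-4.2, -1.0, 3.4]
width: 0.003
gripper_force: 1.7
```

Call:
apply_moves([
  [[0,0.005,0],[0,0,0],1],
  [[0,0.01,0],[0,0,0],1],
  [[0,0.015,0],[0,0,0],1],
  [[0,0.02,0],[0,0,0],1],
  [[0,0.025,0],[0,0,0],1],
  [[0,0.03,0],[0,0,0],1],
  [[0,0.035,0],[0,0,0],1],
  [[0,0.04,0],[0,0,0],1],
  [[0,0.045,0],[0,0,0],1],
  [[0,0.05,0],[0,0,0],1],
])

```text
t: 18.02
ee_pos: [0.472, 0.1162, 0.0876]
tcp_rot: [-2.258, -2.184, 0.0]
ft_force: [-0.7, -0.5, -0.3]
width: 0.001
gripper_force: 0.4
```

Call:
apply_moves([
  [[0,0.002,0],[0,0,0],1],
  [[0,0.005,0],[0,0,0],1],
  [[0,0.008,0],[0,0,0],1],
  [[0,0.01,0],[0,0,0],1],
])

```text
t: 18.35
ee_pos: [0.4818, 0.1159, 0.0878]
tcp_rot: [-2.258, -2.184, 0.0]
ft_force: [-0.9, 0.3, -0.4]
width: 0.001
gripper_force: 0.3
```

Call:
apply_moves([
  [[0,0.002,0],[0,0,0],1],
  [[0,0.004,0],[0,0,0],1],
  [[0,0.006,0],[0,0,0],1],
  [[0,0.008,0],[0,0,0],1],
])

```text
t: 18.68
ee_pos: [0.4898, 0.1156, 0.0879]
tcp_rot: [2.258, 2.184, 0.0]
ft_force: [-0.6, -0.1, 0.4]
width: 0.003
gripper_force: 0.3
```

Call:
apply_moves([
  [[0,0.001,0],[0,0,0],1],
  [[0,0.003,0],[0,0,0],1],
  [[0,0.004,0],[0,0,0],1],
])

```text
t: 18.93
ee_pos: [0.492, 0.1156, 0.0875]
tcp_rot: [-2.256, -2.182, 0.005]
ft_force: [-9.1, 0.3, 6.7]
width: -0.003
gripper_force: 5.6
```

```bash
python3 - <<'E'
from h import *
go(.5,.115,.088,88.1)
for n in('wrist','top','scene'):
    i=grab(n);W=world(i);hsv=cv2.cvtColor(i['color'],cv2.COLOR_BGR2HSV);X,Y,Z=W[...,0],W[...,1],W[...,2]
    q=W[(X>.3)&(X<.6)&(Y>.08)&(Y<.16)&(Z>.07)&(Z<.12)&(hsv[...,0]>40)&(hsv[...,0]<88)&(hsv[...,1]>90)];print(n,'ball',len(q),(q.min(0).round(3),q.max(0).round(3)) if len(q) else 0)
E
```

```text
t 18.9333 at [0.492  0.1156 0.0875] F [-9.1  0.3  6.7] w -0.003 q [-0.01  0.15  1.91 -0.    1.08  0.02]
shift [-0.0003  0.008  -0.0005] turn [-0.3  0.   0. ]
wrist ball 1899 (array([0.491, 0.108, 0.077]), array([0.528, 0.131, 0.116]))
top ball 0 0
scene ball 34 (array([0.508, 0.105, 0.089]), array([0.532, 0.124, 0.106]))
```

The force rises to 9 N at the predicted end (0.492). One small further press, then retreat.

Call:
apply_moves([
  [[0,0.001,0],[0,0,0],1],
  [[0,0.002,0],[0,0,0],1],
  [[0,0.002,0],[0,0,0],1],
  [[0,-0.004,0],[0,0,0],1],
  [[0,-0.015,0],[0,0,0],1],
  [[0,-0.035,0],[0,0,0],1],
  [[0,-0.06,-0.01],[0,0,0],1],
  [[0,-0.085,-0.04],[0,0,0],1],
  [[0,-0.1,-0.07],[0,0,0],1],
  [[-0.02,-0.11,-0.1],[0,0,0],1],
  [[-0.05,-0.12,-0.13],[0,0,0],1],
  [[-0.08,-0.12,-0.15],[0,0,0],1],
])

```text
t: 20.08
ee_pos: [0.3706, 0.0394, 0.2406]
tcp_rot: [2.252, 2.185, 0.004]
ft_force: [1.4, -0.6, 0.0]
width: 0.003
gripper_force: 0.0
```

Call:
apply_moves([
  [[-0.03,0,0],[0,0,0],1],
  [[-0.06,0,0],[0,0,0],1],
  [[-0.07,0,0],[0,0,0],1],
  [[-0.07,0,0],[0,0,0],1],
])

```text
t: 20.42
ee_pos: [0.369, -0.0327, 0.2383]
tcp_rot: [2.261, 2.178, 0.001]
ft_force: [0.2, 0.2, 0.2]
width: -0.0
gripper_force: 0.0
```

```bash
python3 - <<'E'
from h import *
print(robot.get_state()['t'])
for n in('top','scene'):
    i=grab(n);W=world(i);hsv=cv2.cvtColor(i['color'],cv2.COLOR_BGR2HSV);X,Y,Z=W[...,0],W[...,1],W[...,2]
    q=W[(X>.3)&(X<.6)&(Y>.08)&(Y<.16)&(Z>.07)&(Z<.12)&(hsv[...,0]>40)&(hsv[...,0]<88)&(hsv[...,1]>90)];print(n,'ball',len(q),(q.min(0).round(3),q.max(0).round(3)) if len(q) else 0)
    q=W[(X>.5)&(X<.7)&(Y>.05)&(Y<.25)&(Z>.055)&(Z<.075)&(hsv[...,0]>20)&(hsv[...,0]<36)&(hsv[...,1]>100)];print(n,'handle',len(q),np.median(q,0) if len(q) else 0)
cv2.imwrite('pics/s8.png',cv2.resize(i['color'][60:340,80:460],(800,590)))
E
```

```text
20.4167
top ball 62 (array([0.505, 0.109, 0.097]), array([0.524, 0.128, 0.109]))
top handle 79 [0.60228764 0.13502798 0.06833395]
scene ball 31 (array([0.514, 0.106, 0.093]), array([0.528, 0.128, 0.106]))
scene handle 31 [0.60814159 0.13367585 0.06527545]
```

View pics/s8.png

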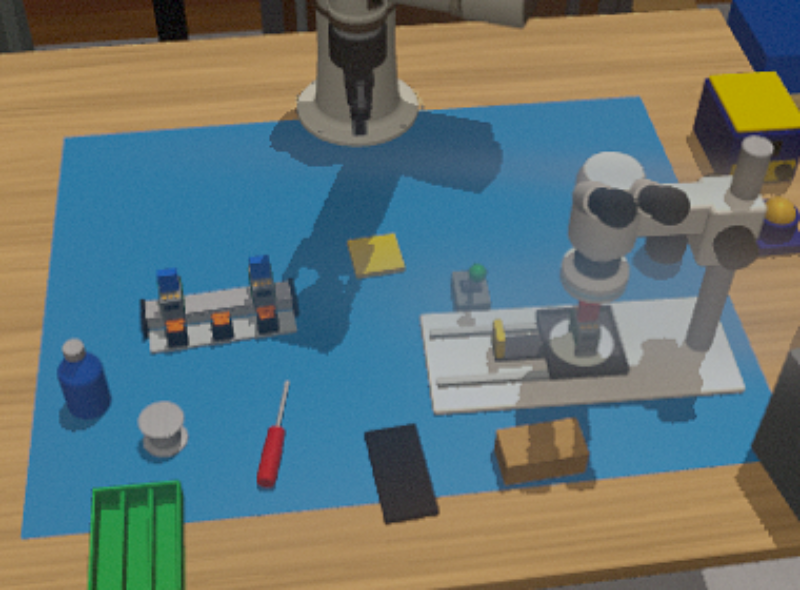

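The final view shows the module upright under the lens at (588,335), tray in, lever over at (477,270), both blue modules still on the rail and the other things where they were. Handing in.

```bash
python3 -c "
from rig import robot
print(robot.close_job())"
```

```text
the job is handed in; nothing more can be done
None
```

The job is handed in: the red module stands upright near the middle of the disc, the tray is fully in against its stop under the lens, and the lamp lever is over to its stop, finished at 20.4 s of the 51 s; pressing the tray home, the shut fingers peaked at a measured 40 N on the handle, right at the limit set for the arm or gripper body.

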